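# Wedge a rocking cassette stand until it sits firm

### The job

The aluminium stand under the wafer cassette rocks, because the rubber foot at its near right corner is worn short. With the fingertips push the grey levelling wedge that lies beside that corner in under the worn foot until it is tight, without shoving the stand along the bench or jacking it up off another foot, then press down lightly on the plate above that foot to feel that the corner no longer gives; if it still gives, push the wedge further and press again. Only push and press: pinch and lift nothing, leave the cassette and the other things alone, and finish clear of everything.

Things in the scene. Friction and masses are not known exactly. Their poses are not given: they have to be found in the camera images.
- stand: cassette stand, loose, 1.1 kg: aluminium plate 170 x 250 x 10 mm (x, y, z; top at 30 mm) on four rubber feet, diameter 24, height 20 mm, at x = +-63, y = +-103. Origin at bench level under the plate's middle; x away from the robot at yaw 0, y left. The three sound feet carry it level; 1 to 2 N down on the near right corner rocks it. A brass level 8 mm high stands at x = 45, y = -75
- press_spot (a point): the place to press, in the stand's axes (x = -63, y = -103, at 30 mm height when level): on the plate's top, at a flush screw head straight above the worn near right foot, 22 mm in from both edges. That foot is worn 5 to 8.5 mm short, each time differently and not told, and hangs clear of the bench by so much
- sole_near_left (a point): centre of the sole of the sound near left foot (on the bench: height 0), in the stand's axes
- sole_far_left (a point): centre of the sole of the sound far left foot (on the bench: height 0), in the stand's axes
- sole_far_right (a point): centre of the sole of the sound far right foot (on the bench: height 0), in the stand's axes
- nest (a point): centre of the cassette's place on the plate's top face (stand x = 0, y = 45 mm), in the stand's axes
- cassette: the wafer cassette, origin at the centre of its underside, 148 x 131 x 103 mm, 0.3 kg, loose between four white angle corners 10 mm high on the left part of the stand; its top is 133 mm over the bench, and it reaches to y = -21 mm in the stand's axes
- wedge: loose grey wedge, 40 x 120 mm (x, y), 45 g, flat underneath, rising evenly from 3 mm at its tip (+y end) to 15 mm at its back (-y end): 1 in 10. Origin: centre of its underside. It lies right of the stand, nearly in line with the worn foot, tip towards it, 10 to 30 mm short of the plate. Pushed along the stand's +y it slides with about 0.3 N, and resists clearly more once tight under the foot
- wedge_back (a point): middle of the wedge's upright back face (-y end, 40 mm wide, 15 mm high), 7.5 mm over the bench, in the wedge's axes: the face to push on
- wedge_tip (a point): middle of the wedge's thin tip (+y end), 1.5 mm over the bench, in the wedge's axes
- loupe: bystander: black stand loupe, 38 x 38 x 36 mm, at the right edge of the bench; origin at the centre of its underside
- vial: bystander: upright glass vial with a black screw cap, 24 x 22 x 58 mm, beyond the wedge; origin at the centre of its underside
- reticle_box: bystander: small flat white carton, 71 x 70 x 22 mm, at the far right; origin at the centre of its underside
There are look-alikes about, which are no part of the job. Of the things that look like the wedge, the larger one is meant.

How it is judged:
By the outcome, as a careful person would: the job done as asked, in the order asked, and still so for the second after the job is handed in, with the robot touching nothing.
It also fails if it takes over 58 s, if anything falls off the work surface, if the arm or the gripper's body presses on something with over 40 N, if the wrist force passes 120 N, or if a joint passes its speed limit or range.

### The arm

A 7-joint arm with a two-finger parallel gripper is mounted at the origin on the work surface; the furniture and walls round the work are solid. World frame = base frame: x ahead of the robot, y to its left, z up, the work surface at z = 0. Lengths are in m, angles in rad, forces in N, time in s.
With the tool pointing down it reaches from about 0.425 to 0.875 m from the base axis. Payload 4.7 kg.
Tool frame: the origin (TCP) lies midway between the tips of the shut fingers; the grasp point (between the pads) lies 19 mm behind it; z points along the fingers, y is the line along which they close (so a half turn about z gives the same grasp; the last joint's range is limited). The gripper opens to 85 mm and grips with 20 to 120 N. Pads are 22 mm wide; open, the fingers measure 114 mm over their backs; the gripper's body (76 mm by 85 mm) begins 54 mm behind the grasp point. The pads swing forward as they close: fully open they stand 13 mm farther back than shut.
Start: joints at [1.125, 0.321, -0.07, 1.45, 0.023, 1.371, -0.057], TCP at [0.288, -0.583, 0.231] pointing down, gripper open.
Joint ranges: [-2.86, 2.86], [-0.3, 2.09], [-1.38, 1.24], [0.06, 2.45], [-1.56, 4.7], [0.09, 2.05], [-2.69, 2.69]. Speed limits (rad/s): [2.57, 2.57, 3.14, 3.14, 3.14, 3.14, 3.14].

### API

Orientations are given as a unit quaternion [x, y, z, w].
In Python, from rig import robot gives the robot as it stands. The module is installed in compiled form; this text tells all that it offers.
- The arm moves only by the tool apply_moves, never from a script. Its argument "targets" is a list of rows, each a list of 3 entries, a list of its own where there are three numbers: the shift along the tool's x, y, z in mm, then the turn about the tool's z in rad, then the opening in per cent of the stroke, from 0 (shut) to 100 (fully open). In form: [[[dx, dy, dz], spin, jaw], ...]. A call has 1 to 12 rows; each row is the pose to reach, as a shift and turn from the pose commanded when the call began, along the tool's axes at that moment; what a row does not reach only later rows make up. A row lasts 1/10 s, in which the tool goes at most 50 mm and 8.59 degrees, less where a joint would pass 70% of its speed; a pose out of reach is approached as far as the arm can. A call with a gripper value outside its range is refused whole. The fingers move at their own pace and stop on an object; the grip force is fixed at half the most. Time passes only in rows, so rows that repeat a pose let the fingers close. It gives the time, the measured TCP pose, the force, the opening and the grip force at its end, in the units of the state.
- robot.get_obs(): the state, without advancing time (a new reading comes with each control period).
- robot.capture(name): name is "scene" or "top"; returns a dict with "frame" (384x512x3 uint8, red, green, blue), "z_map" (384x512 float32, m along the optical axis (not along the pixel's ray), 0 where there is no reading), "mtx" (3x3 intrinsics, pixels), "D" ([k1, k2, p1, p2, k3] as OpenCV has them; the pictures are not rectified), "R" (3x3) and "t" (3): a world point X has camera coordinates R X + t. Camera axes: x right, y down, z forward; pixel columns grow to the right and rows downward; lengths in m; the calibration is good to about 2 mm. A picture is of the moment at which its call begins.
- robot.close_job(): hands the job in; it is judged then, once.
The state is a dict: "t": time; "joint_positions": joint angles; "joint_vel": joint speeds; "joint_torque": joint torques, N m; "position": TCP position; "orientation": TCP orientation; "wrist_force": force on the tool from outside, world axes, zero at the start; "wrist_torque": the same for the moment, N m; "gripper_width": finger opening in m; "grasp_force": force on a finger pad.
Only numpy, scipy, OpenCV 4.12 (cv2) and the standard library are available. Lean on these libraries where they do the work, as an engineer would, in place of code of your own. Each camera call takes 0.05 s, during which the arm holds its last target. There are 200 camera calls.

## Working session

There is one attempt and no reset: what is moved stays moved. The work goes in short steps, Python scripts to look and compute and a tool call to move; the robot and the scene stay as the last step left them, time stands still between calls to the robot, and variables do not carry over. Pictures are saved under pics/ and viewed, at most 10 in all, crops included, and the job is handed in when it is done.

Besides the shell and the picture viewer there is one more tool, called by a JSON object that holds its "method" and its "body". apply_moves: Moves the arm, as the interface text tells. Its arguments: {"type":"object","properties":{"targets":{"type":"array","items":{"type":"array"}}},"required":["targets"]}

```bash
mkdir -p pics; python3 - <<'E'
from rig import robot
import cv2,numpy as np,pickle
for n in("scene","top"):
    c=robot.capture(n);cv2.imwrite(f"pics/{n}0.png",cv2.resize(c["frame"][:,:,::-1],(800,600)));pickle.dump(c,open(n+".pkl","wb"))
    print(n,c["mtx"].tolist(),c["D"],(-c["R"].T@c["t"]),(c["z_map"]>0).mean())
o=robot.get_obs();print(o["t"],o["position"],o["orientation"],o["wrist_force"],o["gripper_width"])
E
```

```text
scene [[481.10954858224505, 0.0, 259.5705758709602], [0.0, 481.10954858224505, 189.04511810818167], [0.0, 0.0, 1.0]] [0.0638001 0.        0.        0.        0.       ] [-0.24429092 -0.63225218  0.61985668] 0.9960225423177084
top [[372.36836682701414, 0.0, 254.18970538721422], [0.0, 372.36836682701414, 198.2431046451442], [0.0, 0.0, 1.0]] [0.02214929 0.         0.         0.         0.        ] [ 0.36116659 -0.05014368  0.94225793] 0.9959259033203125
0.1 [ 0.28818212 -0.58207632  0.23033091] [ 9.73691646e-01  2.27867990e-01 -2.38776798e-04 -8.37441206e-04] [ 0.8468951  -0.29194538  0.56982023] 0.08523921624946446
```

View pics/scene0.png

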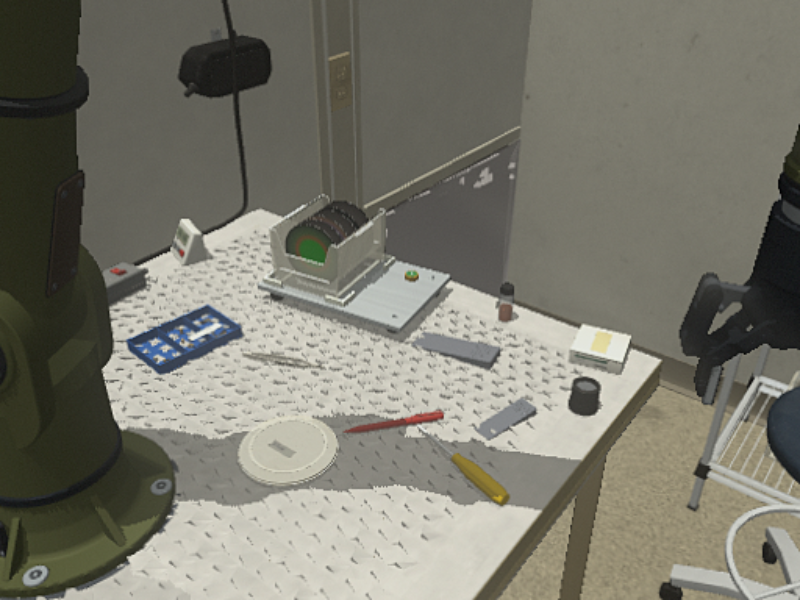

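View pics/top0.png

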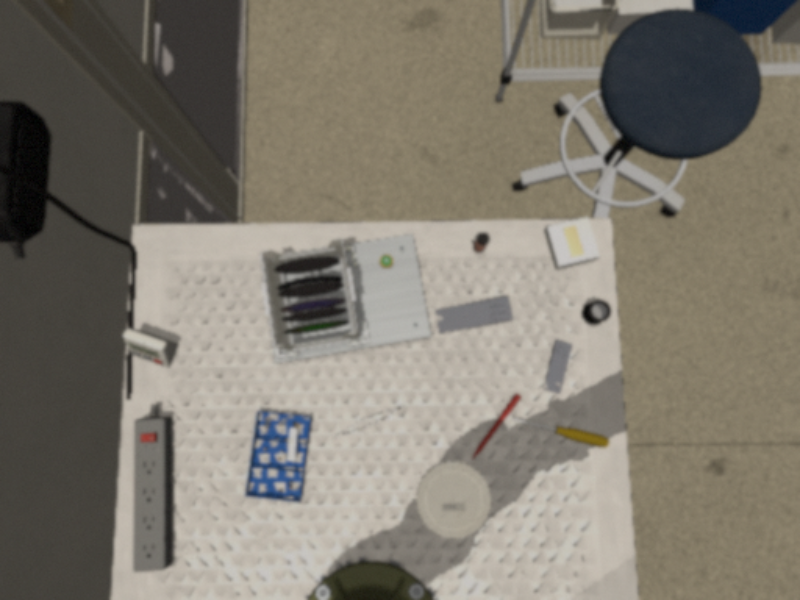

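The top view (800 px scale) shows the plate with corners near (415,237), (430,338), (277,360) and (262,252). The larger wedge runs from its tip at about (437,320) to its back at about (511,308). The vial is at (481,242), the loupe at (597,311) and the small look-alike at (558,366).

```bash
cat > h.py <<'E'
import cv2,numpy as np,pickle
def ray(c,uv,z):
    uv=np.array(uv,float).reshape(-1,1,2);p=cv2.undistortPoints(uv,c["mtx"],c["D"]).reshape(-1,2)
    d=np.c_[p,np.ones(len(p))]@c["R"];o=-c["R"].T@c["t"]
    s=(np.broadcast_to(z,len(p))-o[2])/d[:,2];return o+d*s[:,None]
def proj(c,X):
    r,_=cv2.Rodrigues(c["R"]);return cv2.projectPoints(np.array(X,float),r,c["t"],c["mtx"],c["D"])[0].reshape(-1,2)
E
python3 - <<'E'
from h import *
c=pickle.load(open("top.pkl","rb"));f=c["frame"]
for p in((475,312),(480,318),(450,322),(400,300),(390,330),(470,345),(558,366)):
    print(p,f[int(p[1]*.64),int(p[0]*.64)])
s=pickle.load(open("scene.pkl","rb"))
a=cv2.resize(f[140:245,160:340],None,fx=4.4,fy=4.4,interpolation=cv2.INTER_CUBIC)
cv2.imwrite("pics/topcrop.png",a[:,:,::-1])
a=cv2.resize(s["frame"][120:245,160:340],None,fx=4.4,fy=4.4,interpolation=cv2.INTER_CUBIC)
cv2.imwrite("pics/scrop.png",a[:,:,::-1])
hsv=cv2.cvtColor(f,cv2.COLOR_RGB2HSV)
g=f.astype(int);m=((g[:,:,2]-g[:,:,0]>3)&(g.mean(2)<165)&(g.mean(2)>80)).astype(np.uint8)
m[:,:270]=0;m[:150]=0;m[260:]=0
n,l,st,ce=cv2.connectedComponentsWithStats(m)
for i in range(1,n):
    if st[i,4]>60:
        r=cv2.minAreaRect(np.argwhere(l==i)[:,::-1].astype(np.float32));b=cv2.boxPoints(r);print(st[i],r,b.round(1).tolist());print(ray(c,b,0.009).round(4).tolist())
E
```

```text
(475, 312) [119 118 122]
(480, 318) [120 118 121]
(450, 322) [119 118 119]
(400, 300) [179 177 173]
(390, 330) [180 179 174]
(470, 345) [183 176 166]
(558, 366) [119 118 121]
```

View pics/topcrop.png

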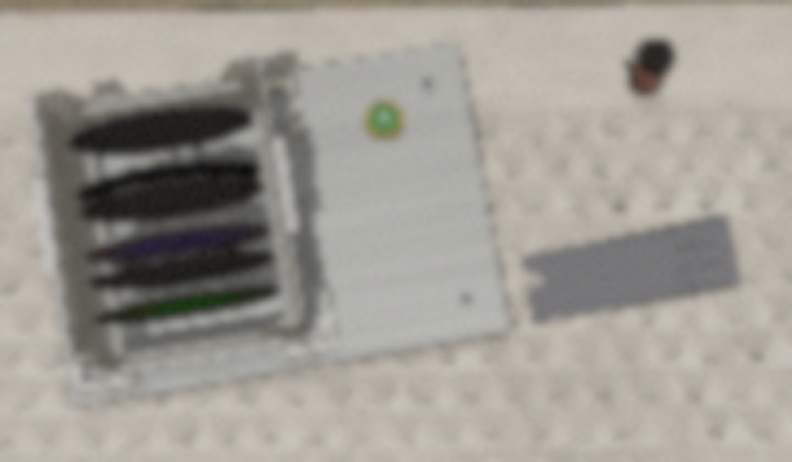

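View pics/scrop.png

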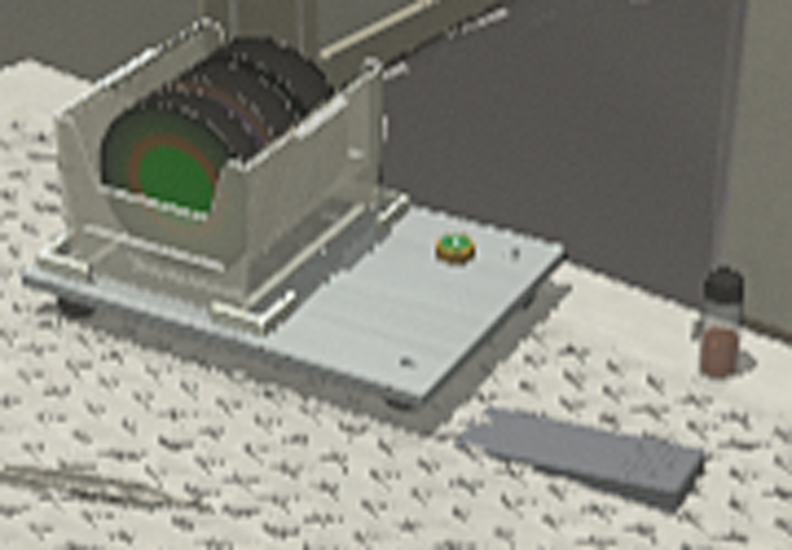

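The top crop shows the plate's right corners at (461,42) and (510,330), and the screw heads at (428,83) and (466,298). The wedge corners are at (525,257), (535,322), (726,216) and (740,287). The scene crop shows the worn foot at about (402,400), with the wedge standing clear of the plate.

```bash
cat >> h.py <<'E'
def un(p,x0,y0): return (np.array(p,float)+.5)/4.4-.5+np.array([x0,y0])
E
python3 - <<'E'
from h import *
T=pickle.load(open("top.pkl","rb"));S=pickle.load(open("scene.pkl","rb"))
def show(n,P): print(n,(P*1000).round(1).tolist())
pl=ray(T,un([(461,42),(510,330),(73,405)],160,140),.03);show("plate FR NR NL",pl)
sc=ray(T,un([(428,83),(466,298)],160,140),.03);show("screws",sc)
pls=ray(S,un([(565,247),(420,393),(22,277)],160,120),.03);show("plate scene FR NR(top) NL",pls)
show("screws scene",ray(S,un([(515,252),(407,362)],160,120),.03))
show("wedge top-cam tipF tipN backF backN",ray(T,un([(525,257),(535,322),(726,216),(740,287)],160,140),[.003,.003,.015,.015]))
show("wedge scene tipN tipF? backN backF",ray(S,un([(455,437),(490,408),(674,494),(703,455)],160,120),[.003,.003,.015,.015]))
v=sc[0]-sc[1];print("stand yaw screws",np.degrees(np.arctan2(-v[1],v[0])),np.linalg.norm(v))
v=pl[2]-pl[1];print("yaw edge",np.degrees(np.arctan2(-v[0],v[1])),np.linalg.norm(v))
E
```

```text
plate FR NR NL [[617.7, -74.5, 30.0], [451.6, -98.9, 30.0], [413.4, 144.7, 30.0]]
screws [[593.9, -55.2, 30.0], [470.0, -74.6, 30.0]]
plate scene FR NR(top) NL [[614.9, -73.8, 30.0], [450.1, -98.9, 30.0], [406.9, 139.6, 30.0]]
screws scene [[593.2, -55.0, 30.0], [468.4, -76.4, 30.0]]
wedge top-cam tipF tipN backF backN [[496.6, -110.0, 3.0], [458.7, -114.8, 3.0], [516.9, -224.8, 15.0], [475.8, -231.1, 15.0]]
wedge scene tipN tipF? backN backF [[461.2, -112.7, 3.0], [493.1, -111.4, 3.0], [474.0, -233.4, 15.0], [509.9, -227.7, 15.0]]
stand yaw screws -8.911973397725319 0.1254721944334341
yaw edge 8.921865898859803 0.24656961617112413
```

{"method": "apply_moves", "body": {"targets": [[[30,-17,5],0.03,0],[[65,-37,20],0.1,0],[[100,-57,35],0.15,0],[[135,-77,50],0.2,0],[[170,-97,65],0.25,0],[[205,-117,80],0.3,0],[[240,-137,95],0.304,0],[[275,-157,115],0.304,0],[[310,-177,135],0.304,0],[[331,-187,150],0.304,0],[[331,-187,150],0.304,0],[[331,-187,150],0.304,0]]}}

```text
t: 1.3
position: [0.5017, -0.2678, 0.0807]
orientation: [0.997, 0.078, -0.001, -0.0]
wrist_force: [-0.9, -0.3, 0.8]
gripper_width: 0.0003
grasp_force: 0.0
```

{"method": "apply_moves", "body": {"targets": [[[0,0,30],0,0],[[0,0,55],0,0],[[0,0,68],0,0],[[0,0,74],0,0],[[0,0,74],0,0]]}}

```text
t: 1.8
position: [0.5016, -0.2689, 0.0073]
orientation: [0.997, 0.077, -0.0, 0.0]
wrist_force: [0.6, 0.6, 0.0]
gripper_width: -0.0
grasp_force: 0.0
```

```bash
cat >> h.py <<'E'
def force(n=12):
    from rig import robot
    F=[];P=[]
    for i in range(n):
        c=robot.capture("top" if i else "scene")
        if i==0: s=c
        o=robot.get_obs();F.append(o["wrist_force"]);P.append(o["position"])
    F=np.array(F);y=np.array([-.155,.988,0]);x=np.array([.988,.155,0])
    print("t",o["t"],"F x,y(stand),z",(F.mean(0)@x).round(2),(F.mean(0)@y).round(2),F[:,2].mean().round(2),"sd",F.std(0).round(2),"P",(np.mean(P,0)*1000).round(2))
    return s,c
E
python3 - <<'E'
from h import *
s,t=force()
a=cv2.resize(s["frame"][120:245,160:340],None,fx=4.4,fy=4.4,interpolation=cv2.INTER_CUBIC)
cv2.imwrite("pics/s2.png",a[:,:,::-1])
E
```

```text
t 2.4 F x,y(stand),z 0.08 0.17 0.06 sd [0.34 0.32 0.54] P [ 502.54 -268.43    8.08]
```

View pics/s2.png

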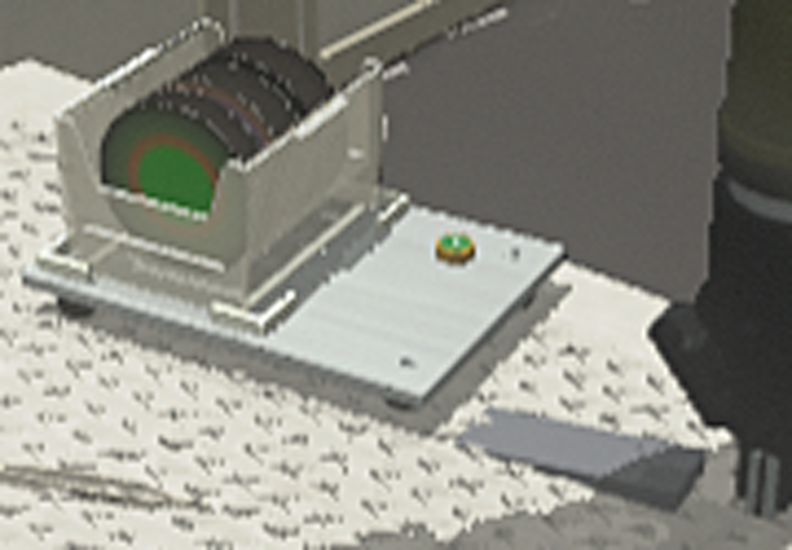

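{"method": "apply_moves", "body": {"targets": [[[0,-8,0],0,0],[[0,-14,0],0,0],[[0,-18,0],0,0],[[0,-22,0],0,0],[[0,-26,0],0,0],[[0,-30,0],0,0],[[0,-34,0],0,0],[[0,-38,0],0,0],[[0,-42,0],0,0],[[0,-46,0],0,0],[[0,-50,0],0,0],[[0,-50,0],0,0]]}}

```text
t: 3.6
position: [0.4943, -0.2179, 0.0073]
orientation: [0.997, 0.078, -0.0, -0.0]
wrist_force: [0.1, -0.6, 1.0]
gripper_width: -0.0002
grasp_force: 0.0
```

```bash
python3 - <<'E'
from h import *
s,t=force(8);pickle.dump(s,open("scene2.pkl","wb"))
a=cv2.resize(s["frame"][120:245,160:340],None,fx=4.4,fy=4.4,interpolation=cv2.INTER_CUBIC)
cv2.imwrite("pics/s3.png",a[:,:,::-1])
E
```

```text
t 4.0 F x,y(stand),z -0.03 -0.01 0.07 sd [0.34 0.56 0.62] P [ 494.31 -218.74    7.32]
```

View pics/s3.png

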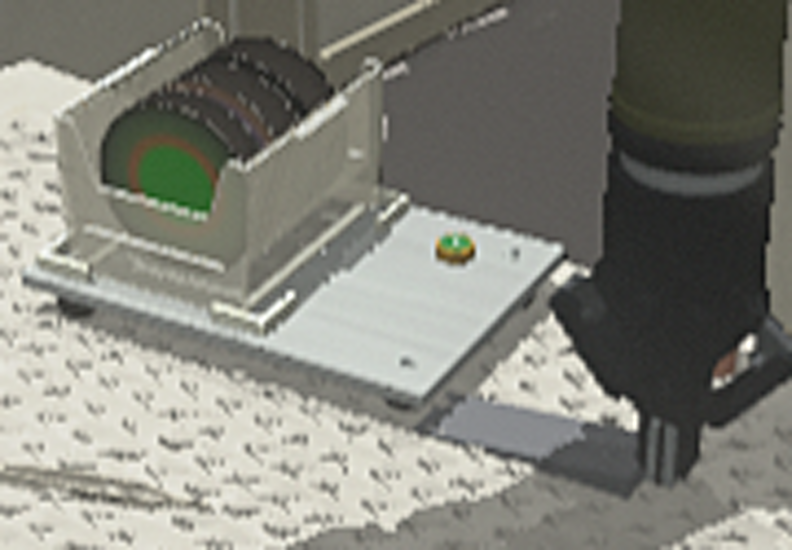

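The wedge slides straight, its tip is now at the plate's edge, and the stand has not moved. I'll advance now and watch the push force.

{"method": "apply_moves", "body": {"targets": [[[0,-4,0],0,0],[[0,-8,0],0,0],[[0,-12,0],0,0],[[0,-15,0],0,0],[[0,-17,0],0,0]]}}

```text
t: 4.5
position: [0.4916, -0.2014, 0.0073]
orientation: [0.997, 0.078, 0.0, 0.0]
wrist_force: [-0.6, 0.8, 0.6]
gripper_width: 0.0
grasp_force: 0.1
```

{"method": "apply_moves", "body": {"targets": [[[0,-1,0],0,0],[[0,-2,0],0,0]]}}

```text
t: 4.7
position: [0.4914, -0.1999, 0.0073]
orientation: [0.997, 0.078, 0.0, 0.0]
wrist_force: [-0.6, -1.3, 0.2]
gripper_width: 0.0001
grasp_force: 0.1
```

{"method": "apply_moves", "body": {"targets": [[[0,-1,0],0,0],[[0,-2,0],0,0]]}}

```text
t: 4.9
position: [0.491, -0.198, 0.0073]
orientation: [0.997, 0.078, 0.0, 0.0]
wrist_force: [-0.1, -0.4, -0.2]
gripper_width: 0.0001
grasp_force: 0.2
```

{"method": "apply_moves", "body": {"targets": [[[0,-1,0],0,0],[[0,-2,0],0,0]]}}

```text
t: 5.1
position: [0.4907, -0.1959, 0.0073]
orientation: [0.997, 0.078, -0.0, 0.0]
wrist_force: [-0.1, -0.1, -0.1]
gripper_width: 0.0003
grasp_force: 0.2
```

{"method": "apply_moves", "body": {"targets": [[[0,-1,0],0,0],[[0,-2,0],0,0]]}}

```text
t: 5.3
position: [0.4904, -0.1939, 0.0073]
orientation: [0.997, 0.078, 0.0, 0.0]
wrist_force: [0.5, 0.3, 0.2]
gripper_width: 0.0001
grasp_force: 0.2
```

```bash
python3 -c "
from h import *
force(8)"
```

```text
t 5.7 F x,y(stand),z -0.0 0.02 -0.04 sd [0.46 0.46 0.6 ] P [ 490.39 -193.86    7.29]
```

{"method": "apply_moves", "body": {"targets": [[[0,-1,0],0,0],[[0,-2,0],0,0]]}}

```text
t: 5.9
position: [0.4901, -0.192, 0.0073]
orientation: [0.997, 0.078, -0.0, 0.0]
wrist_force: [0.1, 0.0, 0.1]
gripper_width: -0.0
grasp_force: 0.1
```

{"method": "apply_moves", "body": {"targets": [[[0,-1,0],0,0],[[0,-2,0],0,0]]}}

```text
t: 6.1
position: [0.4898, -0.1899, 0.0073]
orientation: [0.997, 0.078, -0.0, 0.0]
wrist_force: [0.1, -0.8, -0.1]
gripper_width: 0.0
grasp_force: 0.1
```

{"method": "apply_moves", "body": {"targets": [[[0,-1,0],0,0],[[0,-2,0],0,0]]}}

```text
t: 6.3
position: [0.4895, -0.188, 0.0073]
orientation: [0.997, 0.078, 0.0, 0.0]
wrist_force: [-0.3, -0.3, -0.8]
gripper_width: 0.0003
grasp_force: 0.1
```

{"method": "apply_moves", "body": {"targets": [[[0,-1,0],0,0],[[0,-2,0],0,0]]}}

```text
t: 6.5
position: [0.4892, -0.186, 0.0073]
orientation: [0.997, 0.078, 0.0, 0.0]
wrist_force: [-0.1, -0.7, 0.2]
gripper_width: -0.0
grasp_force: 0.1
```

```bash
python3 -c "
from h import *
force(5)"
```

```text
t 6.75 F x,y(stand),z -0.03 -0.12 -0.09 sd [0.39 0.66 0.27] P [ 489.18 -185.93    7.31]
```

{"method": "apply_moves", "body": {"targets": [[[0,-1,0],0,0],[[0,-2,0],0,0]]}}

```text
t: 6.95
position: [0.4889, -0.1841, 0.0073]
orientation: [0.997, 0.078, 0.0, 0.0]
wrist_force: [-0.4, -0.7, 0.0]
gripper_width: -0.0001
grasp_force: 0.1
```

{"method": "apply_moves", "body": {"targets": [[[0,-1,0],0,0],[[0,-2,0],0,0]]}}

```text
t: 7.15
position: [0.4886, -0.182, 0.0073]
orientation: [0.997, 0.078, 0.0, 0.0]
wrist_force: [-0.3, -0.4, -0.9]
gripper_width: 0.0003
grasp_force: 0.1
```

{"method": "apply_moves", "body": {"targets": [[[0,-1,0],0,0],[[0,-2,0],0,0]]}}

```text
t: 7.35
position: [0.4882, -0.18, 0.0073]
orientation: [0.997, 0.078, -0.0, 0.0]
wrist_force: [0.6, 0.2, 0.3]
gripper_width: -0.0
grasp_force: 0.1
```

```bash
python3 -c "
from h import *
force(5)"
```

```text
t 7.6 F x,y(stand),z 0.42 0.04 0.2 sd [0.39 0.27 0.28] P [ 488.24 -179.99    7.31]
```

{"method": "apply_moves", "body": {"targets": [[[0,-1,0],0,0],[[0,-2,0],0,0]]}}

```text
t: 7.8
position: [0.4879, -0.1782, 0.0073]
orientation: [0.997, 0.078, 0.0, 0.0]
wrist_force: [0.3, 0.0, -0.3]
gripper_width: -0.0001
grasp_force: 0.1
```

{"method": "apply_moves", "body": {"targets": [[[0,-1,0],0,0],[[0,-2,0],0,0]]}}

```text
t: 8.0
position: [0.4876, -0.1761, 0.0073]
orientation: [0.997, 0.078, -0.0, 0.0]
wrist_force: [0.1, 0.6, -0.2]
gripper_width: 0.0001
grasp_force: 0.1
```

```bash
python3 -c "
from h import *
s,t=force(5)
a=cv2.resize(s['frame'][165:245,200:320],None,fx=6.6,fy=6.6,interpolation=cv2.INTER_CUBIC)
cv2.imwrite('pics/s4.png',a[:,:,::-1])"
```

```text
t 8.25 F x,y(stand),z 0.04 0.32 -0.22 sd [0.16 0.38 0.43] P [ 487.61 -176.01    7.3 ]
```

View pics/s4.png

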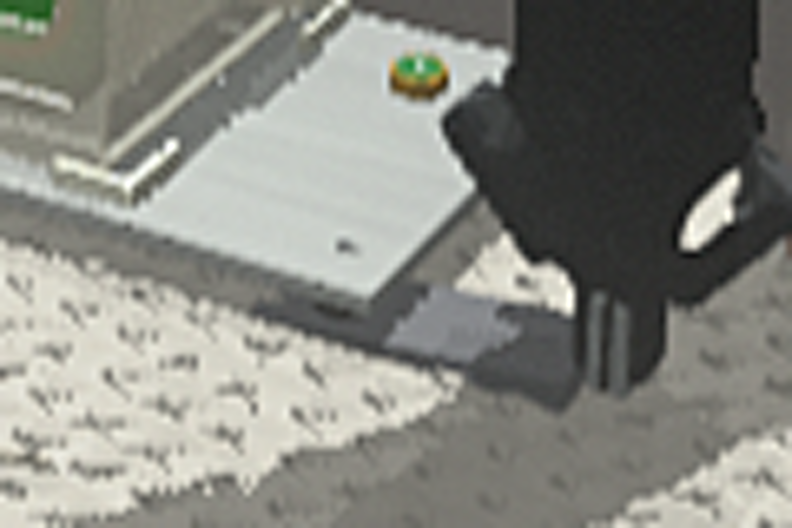

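The wedge is well in under the foot and the stand has not shifted. I'll keep going in small steps.

{"method": "apply_moves", "body": {"targets": [[[0,-1,0],0,0],[[0,-2,0],0,0]]}}

```text
t: 8.45
position: [0.4873, -0.1742, 0.0073]
orientation: [0.997, 0.078, -0.0, 0.0]
wrist_force: [0.3, -0.6, -0.3]
gripper_width: -0.0003
grasp_force: 0.1
```

{"method": "apply_moves", "body": {"targets": [[[0,-1,0],0,0],[[0,-2,0],0,0]]}}

```text
t: 8.65
position: [0.4871, -0.1726, 0.0073]
orientation: [0.997, 0.078, 0.0, 0.0]
wrist_force: [0.6, -2.2, -0.9]
gripper_width: -0.0
grasp_force: 0.8
```

```bash
python3 -c "
from h import *
force(6)"
```

```text
t 8.95 F x,y(stand),z 0.18 -1.49 -0.22 sd [0.64 0.51 0.49] P [ 487.07 -172.52    7.37]
```

The push force jumped to about 2 N, so the wedge is snug. I'll back off and go to press.

{"method": "apply_moves", "body": {"targets": [[[0,6,0],0,0],[[0,20,0],0,0],[[0,20,-20],0,0],[[0,20,-55],0,0],[[0,-10,-65],0,0],[[-1,-40,-65],0,0],[[-2,-70,-65],0,0],[[-3,-98,-60],0,0],[[-3,-98,-40],0,0],[[-3,-98,-30],0,0],[[-3,-98,-28],0,0],[[-3,-98,-28],0,0]]}}

```text
t: 10.15
position: [0.4688, -0.0769, 0.0351]
orientation: [0.997, 0.077, -0.0, -0.0]
wrist_force: [-0.2, 0.1, -0.3]
gripper_width: -0.0
grasp_force: 0.0
```

```bash
python3 -c "
from h import *
s,t=force(6)
a=cv2.resize(s['frame'][145:245,190:320],None,fx=6,fy=6,interpolation=cv2.INTER_CUBIC)
cv2.imwrite('pics/s5.png',a[:,:,::-1])"
```

```text
t 10.45 F x,y(stand),z 0.12 -0.14 0.07 sd [0.43 0.42 0.38] P [469.36 -76.53  35.77]
```

View pics/s5.png

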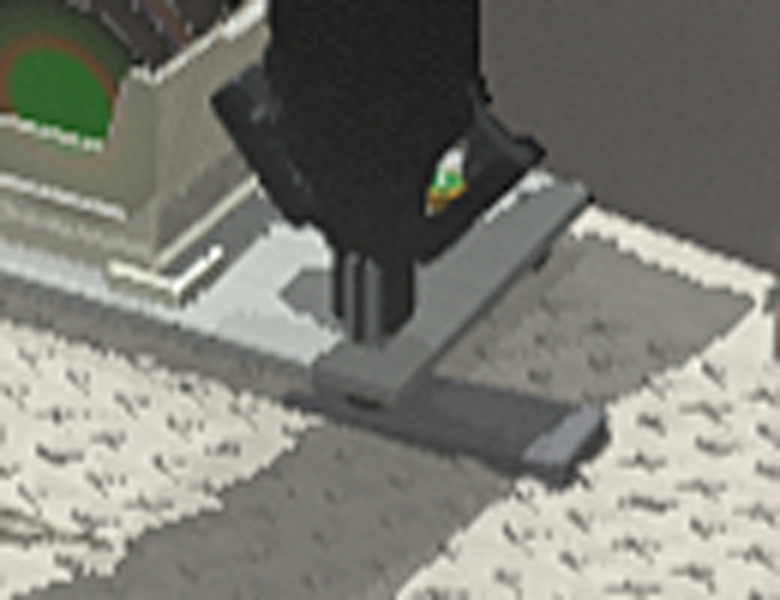

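The fingertips hover over the screw above the worn foot (370,345), and the wedge lies straight under it with its back at about (580,450). Next I press down in small steps.

{"method": "apply_moves", "body": {"targets": [[[0,0,2],0,0],[[0,0,3.5],0,0],[[0,0,4],0,0]]}}

```text
t: 10.75
position: [0.4687, -0.0759, 0.0311]
orientation: [0.997, 0.078, -0.0, 0.0]
wrist_force: [-0.3, 0.4, 0.2]
gripper_width: -0.0001
grasp_force: 0.0
```

{"method": "apply_moves", "body": {"targets": [[[0,0,0.5],0,0],[[0,0,0.5],0,0]]}}

```text
t: 10.95
position: [0.4687, -0.0758, 0.0307]
orientation: [0.997, 0.078, -0.0, -0.0]
wrist_force: [0.1, -0.3, -0.4]
gripper_width: 0.0004
grasp_force: 0.0
```

{"method": "apply_moves", "body": {"targets": [[[0,0,0.5],0,0],[[0,0,0.5],0,0]]}}

```text
t: 11.15
position: [0.4688, -0.0759, 0.0303]
orientation: [0.997, 0.078, -0.0, 0.0]
wrist_force: [-0.1, 0.0, -0.2]
gripper_width: -0.0001
grasp_force: 0.0
```

```bash
python3 -c "
from h import *
force(4)"
```

```text
t 11.35 F x,y(stand),z -0.28 -0.12 0.17 sd [0.43 0.28 0.18] P [468.84 -75.9   30.31]
```

{"method": "apply_moves", "body": {"targets": [[[0,0,0.4],0,0],[[0,0,0.4],0,0]]}}

```text
t: 11.55
position: [0.4689, -0.0759, 0.0301]
orientation: [0.997, 0.078, 0.0, 0.0]
wrist_force: [-1.9, 0.0, 2.4]
gripper_width: -0.0001
grasp_force: 1.1
```

{"method": "apply_moves", "body": {"targets": [[[0,0,0.4],0,0],[[0,0,0.4],0,0]]}}

```text
t: 11.75
position: [0.4689, -0.0759, 0.03]
orientation: [0.997, 0.078, -0.0, 0.0]
wrist_force: [-1.7, -0.5, 6.1]
gripper_width: 0.0003
grasp_force: 2.8
```

```bash
python3 -c "
from h import *
force(4)"
```

```text
t 11.95 F x,y(stand),z -1.61 0.98 5.17 sd [0.12 0.22 0.29] P [468.92 -75.93  30.  ]
```

The plate carries 5–6 N with about 0.1 mm of travel, so the corner is firm. I'll lift clear.

{"method": "apply_moves", "body": {"targets": [[[0,0,-3],0,0],[[0,0,-15],0,0],[[0,0,-50],0,0],[[0,0,-90],0,0],[[0,30,-130],0,0],[[-20,70,-160],0,0],[[-40,110,-170],0,0],[[-60,150,-170],0,0],[[-60,190,-170],0,0],[[-60,190,-170],0,0],[[-60,190,-170],0,0]]}}

```text
t: 13.05
position: [0.4389, -0.2733, 0.1999]
orientation: [0.997, 0.077, 0.0, -0.0]
wrist_force: [0.1, -0.2, 0.4]
gripper_width: 0.0002
grasp_force: 0.0
```

```bash
python3 - <<'E'
from h import *
s,t=force(4)
a=cv2.resize(s["frame"][120:245,160:340],None,fx=4.4,fy=4.4,interpolation=cv2.INTER_CUBIC)
cv2.imwrite("pics/s6.png",a[:,:,::-1])
E
```

```text
t 13.25 F x,y(stand),z 0.05 -0.07 -0.23 sd [0.42 0.25 0.59] P [ 439.42 -271.52  199.74]
```

View pics/s6.png

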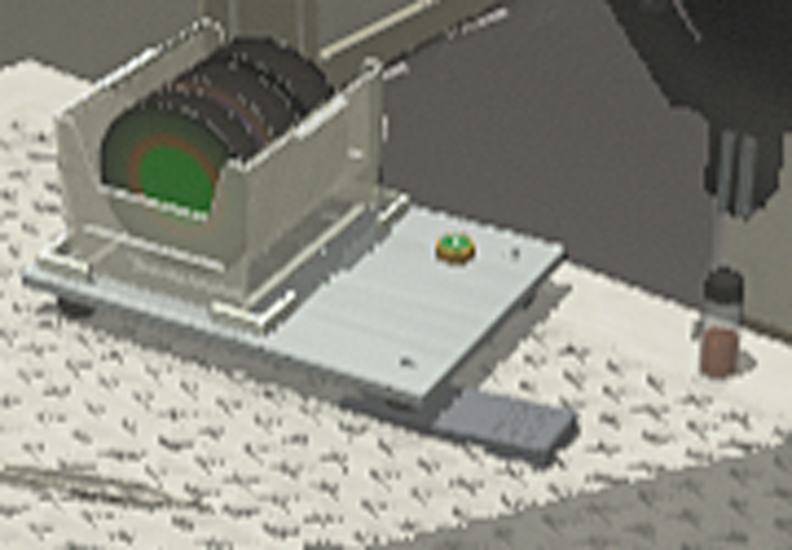

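The plate corners at (565,247), (420,393) and (22,277) are where they were before. The wedge sits straight under the worn foot with its back at about (560,440), and the arm is clear.

```bash
python3 -c "
from rig import robot
print(robot.close_job())"
```

```text
the job is handed in; nothing more can be done
None
```

The wedge is tight under the worn foot: a 5–6 N press on the plate above it moved the corner only about 0.1 mm, the camera showed no shift of the stand, and I handed the job in at about 13 s with the arm clear.

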